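# Seat a lens tube in its V-block and hold it down for clamping

### The arm

A 6-joint arm with a two-finger parallel gripper is mounted at the origin on a cart in front of the work surface, level with it; the furniture and walls round the work are solid. World frame = base frame: x ahead of the robot, y to its left, z up, the work surface at z = 0. Lengths are in m, angles in rad, forces in N, time in s.
With the tool pointing down it reaches from about 0.25 to 0.725 m from the base axis. Payload 4 kg.
Tool frame: the origin (TCP) lies midway between the tips of the shut fingers; the grasp point (between the pads) lies bot.tcp_to_grasp behind it (bot.tcp_to_grasp is the distance from the TCP to the grasp point, in m); z points along the fingers, y is the line along which they close (so a half turn about z gives the same grasp; the last joint's range is limited). The gripper opens to 85 mm and grips with 20 to 120 N. Pads are 22 mm wide; open, the fingers measure 114 mm over their backs; the gripper's body (76 mm by 85 mm) begins 54 mm behind the grasp point. The pads swing forward as they close: fully open they stand 13 mm farther back than shut.
Start: joints at [0, 0.241, 0.005, 1.335, 0, 1.571], TCP at [0.5, -0, 0.231] pointing down, gripper open.
Joint ranges: [-2.72, 2.72], [-1.05, 1.87], [-1.09, 1.28], [-1.99, 2.15], [-1.42, 1.44], [-3.14, 3.14]. Speed limits (rad/s): [2.79, 2.79, 3.14, 3.14, 3.14, 3.14].

### API

Orientations are given as a unit quaternion [x, y, z, w].
In Python, from workcell import readout, camera, bot gives the robot as it stands. The module is installed in compiled form; this text tells all that it offers.
- The arm moves only by the tool jog_arm, never from a script. Its argument "motion" is a list of rows, each an object of numbers: "x", "y", "z": the shift along the tool's x, y, z in mm; "spin": the turn about the tool's z in degrees; "fingers": the closure, from -1 (fully open) to 1 (shut). A call has 1 to 8 rows; each row is the pose to reach, as a shift and turn from the pose commanded when the call began, along the tool's axes at that moment; what a row does not reach only later rows make up. A row lasts 1/8 s, in which the tool goes at most 62.5 mm and 10.7 degrees, less where a joint would pass 70% of its speed; a pose out of reach is approached as far as the arm can. A call with a gripper value outside its range is refused whole. The fingers move at their own pace and stop on an object; the grip force is fixed at half the most. Time passes only in rows, so rows that repeat a pose let the fingers close. It gives the time, the measured TCP pose, the force, the opening and the grip force at its end, in the units of the state.
- readout.get_obs(): the state, without advancing time (a new reading comes with each control period).
- camera(name): name is "scene" or "side" or "wrist"; returns a dict with "pixels" (400x640x3 uint8, red, green, blue), "K" (3x3 intrinsics, pixels), "rvec" (rotation vector, rad) and "tvec" (3), from world to camera coordinates, as OpenCV has them. Camera axes: x right, y down, z forward; pixel columns grow to the right and rows downward; lengths in m; the calibration is good to about 2 mm. A picture is of the moment at which its call begins. There is no depth.
- bot.job_done(): hands the job in; it is judged then, once.
The state is a dict: "clock": time; "joint_pos": joint angles; "joint_vel": joint speeds; "tau": joint torques, N m; "eef_pos": TCP position; "tool_rot": TCP orientation; "ft_force": force on the tool from outside, world axes, zero at the start; "ft_torque": the same for the moment, N m; "grip_width": finger opening in m; "grasp_force": force on a finger pad.
Only numpy, scipy, OpenCV 4.12 (cv2) and the standard library are available. Lean on these libraries where they do the work, as an engineer would, in place of code of your own. Each camera call takes 0.05 s, during which the arm holds its last target. There are 200 camera calls.

### The job

The V-block has to be clear before the lens tube can be clamped in it: put the two pieces of packing foam that lie across it into the small grey tray. Then lay the metal lens tube from its foam packing in the V, the plain end pushed up against the wall that closes the V and the knurled ring hanging free past the open end, down on both sloping faces along its whole length. Finish while holding it there: the hand keeps pressing the tube down firmly, with about 15 N, evenly on both faces, and stays on it so that the strap can be fitted; leave the other things on the bench where they are.

Things in the scene. Friction and masses are not known exactly. Their poses are not given: they have to be found in the camera images.
- vblock: V-block fixed to the bench: black block 60 (x) x 108 (y) mm, flat top 42 mm above the bench, on a base plate 100 x 150 x 12 mm. Origin at bench level under the middle of the V; z up, y along the V, x across. The V runs from y = -50 (open end) to y = +50, where an 8 mm wall as high as the top closes it. From y = -26 to +26 a finger slot cuts through the whole width, its floor 20 mm above the bench.
- flank_left: the V's 45 degree sloping face on its -x side (in two parts, y -50 to -26 and +26 to +50), from the apex 25 mm above the bench up to the top at x = -17; rigid part of the V-block with the same origin and axes
- flank_right: the V's sloping face on its +x side, the mirror image of flank_left
- seat (a point): where the lens tube's origin lies when it is fully home: over the middle of the V (x = 0, y = 0 of the V-block), 46.2 mm above the bench; axes as the V-block's
- lens_tube: bare metal lens tube, lying level, 120 to 225 g: barrel 30 mm in diameter, 108 mm long, with a knurled ring 40 mm in diameter and 10 mm thick at one end. Origin on its axis, 50 mm from the plain end and 31 mm above the bench at the start; y along the axis towards the plain end (ring from y = -58 to -68), z up at the start. Home in the V its y points the same way as the V-block's y.
- packing: white foam insert fixed to the bench, 80 (x) x 152 (y) x 34 mm, in whose trough the lens tube lies: tube origin at x = 0, y = 0, z = 31 mm, same axes. From y = -26 to +26 it is open through its whole width for the fingers, down to 8 mm above the bench; beside the rest of the tube its walls stand 34 mm high.
- offcut_long: white foam offcut lying across the V-block, 66 (x) x 22 (y) mm, 12 mm high, 20 mm high from x = -33 to +3; origin at the middle of its underside, z up. Rests on the block's top; the faces to grip are 22 mm apart, along y. Solid, 14 g.
- offcut_short: white foam offcut lying across the V-block, 52 (x) x 24 (y) mm, 18 mm high, 25 mm high from x = +6 to +26; origin at the middle of its underside, z up; grip across the 24 mm. 14 g.
- waste_tray: small grey open tray, fixed to the bench, 130 (x) x 100 (y) x 50 mm, walls 6 mm, floor 2 mm thick; origin at the middle of its underside
- clamp_strap: bystander: aluminium bar 62 x 14 x 5 mm with two thumb screws (14 mm high); origin under its middle
- slide_pack: bystander: pack of glass slides 76 x 26 x 22 mm; origin under its middle
- weigh_cup: bystander: clear cup 58 mm in diameter, 32 mm high; origin under its middle
- dropper_1: bystander: dropper bottle 25 mm in diameter, 88 mm high; origin under its middle
- amber_jar: bystander: brown bottle 42 mm in diameter, 88 mm high; origin under its middle
- petri_yellow: bystander: closed petri dish 94 mm in diameter, 30 mm high; origin under its middle
- timer: bystander: bench timer 58 x 62 x 18 mm; origin under its middle
Mind the look-alikes: they are no part of the job. Leave any pink or red look-alike of the offcut_long alone. What is shaped like the offcut_short but blue is not meant.

How it is judged:
By the outcome, as a careful person would: the job done as asked, in the order asked, and still so for the second after the job is handed in, while the arm keeps its last pose, push and grip.
It also fails if it takes over 72 s, if anything falls off the work surface, if the arm or the gripper's body presses on something with over 40 N, if the wrist force passes 120 N, or if a joint passes its speed limit or range.

## Working session

There is one attempt and no reset: what is moved stays moved. The work goes in short steps, Python scripts to look and compute and a tool call to move; the robot and the scene stay as the last step left them, time stands still between calls to the robot, and variables do not carry over. Pictures are saved under pics/ and viewed, at most 10 in all, crops included, and the job is handed in when it is done.

Besides the shell and the picture viewer there is one more tool, called after "Emit:" by a JSON object that holds its "op" and its "data", one argument or row to a line. jog_arm: Moves the arm, as the interface text tells. Its arguments: {"type":"object","properties":{"motion":{"type":"array"}},"required":["motion"]}

```bash
mkdir -p pics
cat > h.py <<'E'
import numpy as np, cv2
from workcell import readout, camera, bot
def snap(n,f):
    c=camera(n); np.savez('pics/%s.npz'%f,**{k:np.array(c[k]) for k in('pixels','K','rvec','tvec')})
    cv2.imwrite('pics/%s.png'%f,np.array(c['pixels'])[:,:,::-1]); return c
def load(f): return dict(np.load('pics/%s.npz'%f))
def proj(c,P): return cv2.projectPoints(np.array(P,float).reshape(-1,1,3),np.array(c['rvec'],float),np.array(c['tvec'],float),np.array(c['K'],float),None)[0].reshape(-1,2)
def ray(c,px,z):
    R=cv2.Rodrigues(np.array(c['rvec'],float))[0]; t=np.array(c['tvec'],float).ravel()
    o=-R.T@t; d=R.T@np.linalg.inv(c['K'])@np.array([px[0],px[1],1.]); return o+d*(z-o[2])/d[2]
E
python3 - <<'E'
from h import *
for n in('scene','side','wrist'):
    c=snap(n,n+'0'); R=cv2.Rodrigues(np.array(c['rvec'],float))[0]; print(n,-R.T@np.array(c['tvec']).ravel(),R[2])
a=[cv2.imread('pics/%s0.png'%n) for n in('scene','side')]
o=readout.get_obs(); print({k:np.round(v,3) for k,v in o.items()},bot.tcp_to_grasp)
E
```

```text
scene [-0.19663058 -0.82119461  1.26692129] [ 0.45668864  0.52846294 -0.71565522]
side [ 0.50131408 -1.04509249  0.66983656] [ 0.02149561  0.87920383 -0.47596068]
wrist [0.49880457 0.07299602 0.37126058] [-0.00127362 -0.29178554 -0.95648292]
{'clock': np.float64(0.15), 'joint_pos': array([-0.   ,  0.241,  0.004,  1.335, -0.   ,  1.571]), 'joint_vel': array([ 0.   , -0.002,  0.003, -0.002, -0.   ,  0.001]), 'tau': array([-2.0000e-03, -3.7263e+01,  2.5264e+01,  1.2000e-02, -0.0000e+00,
        0.0000e+00]), 'eef_pos': array([ 0.5  , -0.   ,  0.231]), 'tool_rot': array([ 0.707,  0.707, -0.001, -0.001]), 'ft_force': array([ 0.362,  0.057, -0.592]), 'ft_torque': array([-0.023,  0.068, -0.006]), 'grasp_force': np.float64(0.0), 'grip_width': np.float64(0.085)} 0.0187
```

View pics/scene0.png

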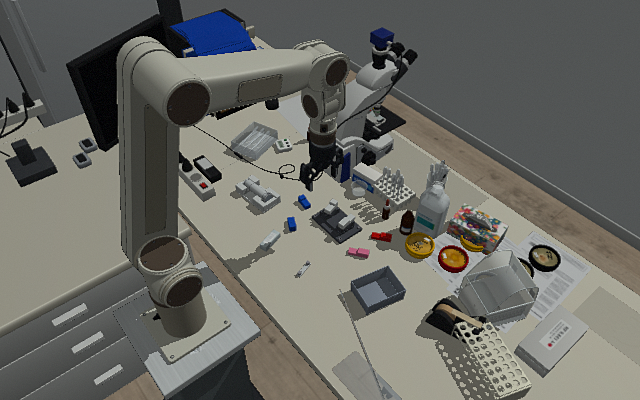

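View pics/wrist0.png

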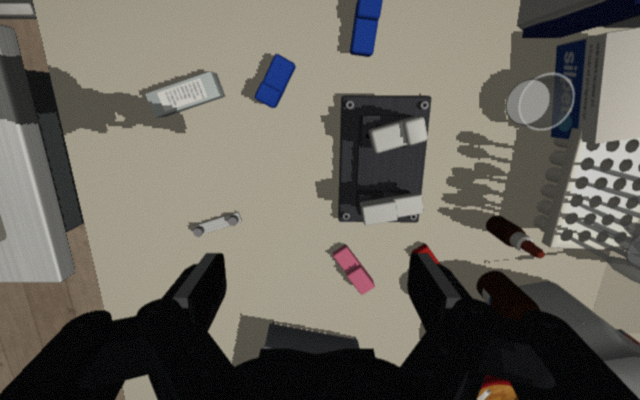

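The scene picture shows the V-block at (338,222), the packing with the tube at (257,192) and the tray at (378,288). In the wrist picture the V-block is at (385,158).

Candidates in the wrist picture: white offcuts at (398,135) and (391,209), blue pieces at (275,80) and (366,25), pink at (353,270), red at (425,255). I choose the two white ones on the block and check them in a crop.

Run:
```python
from h import *
w=cv2.imread('pics/wrist0.png')[85:235,320:450]; s=cv2.imread('pics/scene0.png')[165:320,220:420]; d=cv2.imread('pics/side0.png')
w=cv2.resize(w,None,fx=3,fy=3,interpolation=cv2.INTER_CUBIC); s=cv2.resize(s,(400,310),interpolation=cv2.INTER_CUBIC)
m=np.zeros((590,800,3),np.uint8); m[:450,:390]=w; m[:310,395:795]=s; m[310:590,395:795]=cv2.resize(d[100:380],(400,280))
cv2.imwrite('pics/m1.png',m)
```

```text
(no output)
```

View pics/m1.png

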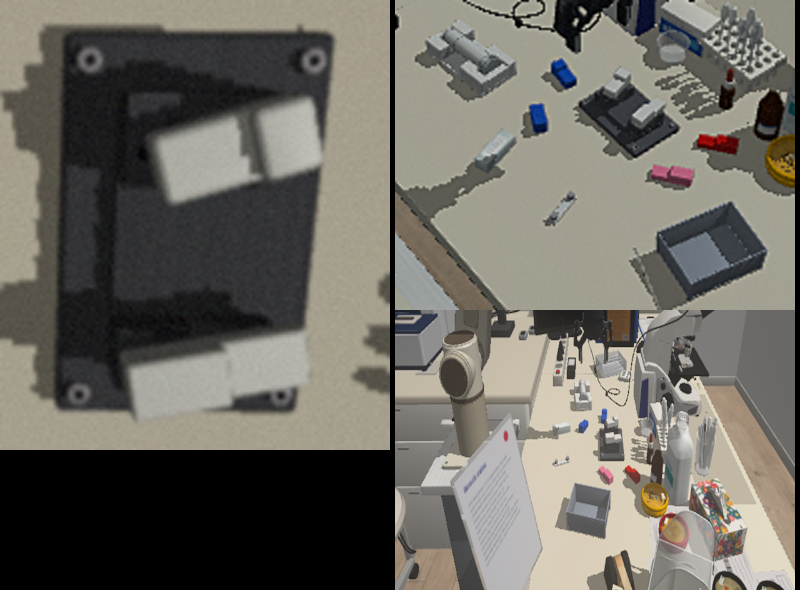

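View pics/side0.png

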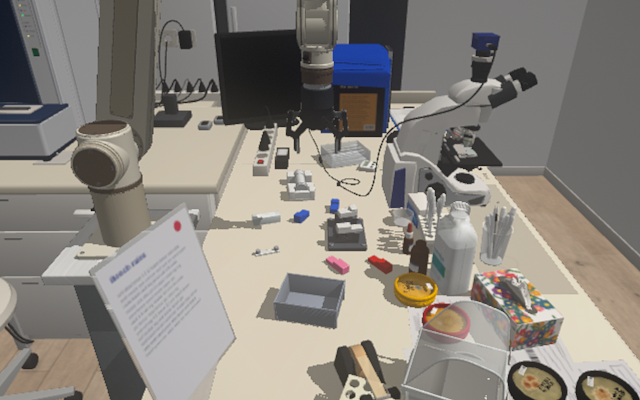

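The crop shows the two white pieces. The short one (raised half narrower, 20 mm) is at the far end, wrist px (400,135). The long one is at the near end, px (392,210). The side picture shows the tray at (310,300) and the packing at (300,184).

Run:
```python
from h import *
c=load('wrist0')
w=lambda x,y,z:np.round(ray(c,(x/3+320,y/3+85),z)[:2],4)
print('plate',[w(*p,.012) for p in((66,33),(333,33),(57,408),(297,408))])
# offcut top faces: short 18mm part top z .060, high part z .067 ; long high z .062, low .054
print('short low',[w(*p,.060) for p in((148,133),(235,115),(170,205),(262,180))],'high',[w(*p,.067) for p in((257,113),(312,97),(270,180),(323,163))])
print('long high',[w(*p,.062) for p in((127,357),(225,345),(138,420),(232,395))],'low',[w(*p,.054) for p in((228,342),(303,331),(232,393),(309,382))])
for n,p in(('scene',(378,288)),('scene',(257,192)),('side',(310,300)),('side',(300,184))):
    print(n,np.round(ray(load(n+'0'),p,.03),3))
s=load('side0')
print('tray rim',[np.round(ray(s,p,.05)[:2],3) for p in((284,275),(345,279),(275,315),(340,323))])
```

```text
plate [array([0.5262, 0.081 ]), array([0.6236, 0.081 ]), array([ 0.5259, -0.0652]), array([ 0.6244, -0.0652])]
short low [array([0.55 , 0.049]), array([0.5779, 0.0547]), array([0.5585, 0.0255]), array([0.5884, 0.0338])] high [array([0.583 , 0.0557]), array([0.5999, 0.0606]), array([0.589 , 0.0347]), array([0.6055, 0.0401])]
long high [array([ 0.5461, -0.027 ]), array([ 0.5798, -0.0227]), array([ 0.551 , -0.0505]), array([ 0.5836, -0.0411])] low [array([ 0.5829, -0.024 ]), array([ 0.6091, -0.02  ]), array([ 0.5858, -0.0433]), array([ 0.6131, -0.0391])]
scene [ 0.488 -0.282  0.03 ]
scene [0.439 0.276 0.03 ]
side [ 0.484 -0.289  0.03 ]
side [0.445 0.262 0.03 ]
tray rim [array([ 0.426, -0.23 ]), array([ 0.559, -0.245]), array([ 0.417, -0.356]), array([ 0.542, -0.38 ])]
```

Emit:
{"op": "jog_arm", "data": {
  "motion": [
    {"x": 44,"y": 80,"z": 60,"spin": 75,"fingers": 0},
    {"x": 44,"y": 80,"z": 60,"spin": 75,"fingers": 0},
    {"x": 44,"y": 80,"z": 60,"spin": 75,"fingers": 0},
    {"x": 44,"y": 80,"z": 60,"spin": 75,"fingers": 0},
    {"x": 44,"y": 80,"z": 60,"spin": 75,"fingers": 0},
    {"x": 44,"y": 80,"z": 60,"spin": 75,"fingers": 0},
    {"x": 44,"y": 80,"z": 60,"spin": 75,"fingers": 0},
    {"x": 44,"y": 80,"z": 60,"spin": 75,"fingers": 0}
  ]
}}

```text
clock: 1.15
eef_pos: [0.5797, 0.044, 0.1709]
tool_rot: [0.991, 0.132, -0.0, -0.0]
ft_force: [0.5, -0.1, -0.6]
grip_width: 0.0428
grasp_force: 0.0
```

Run:
```python
from h import *
snap('wrist','wrist1'); o=readout.get_obs(); print({k:np.round(o[k],3) for k in('joint_pos','eef_pos','tool_rot','grip_width')})
```

```text
{'joint_pos': array([0.076, 0.433, 0.12 , 1.259, 0.   , 2.952]), 'eef_pos': array([0.58 , 0.044, 0.171]), 'tool_rot': array([ 0.991,  0.132, -0.   , -0.   ]), 'grip_width': np.float64(0.042)}
```

View pics/wrist1.png

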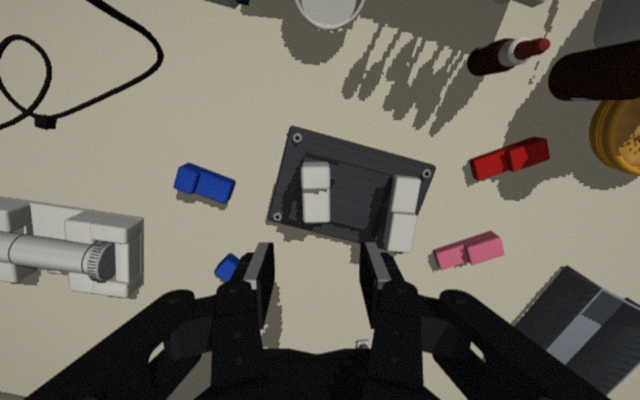

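The short offcut is at (316,192), the long one at (402,213), the tube's ring at (100,262) and a tray corner at (567,268). I enlarge the block with the contrast raised to find the wall.

Run:
```python
from h import *
c=load('wrist1'); im=cv2.imread('pics/wrist1.png')
a=cv2.resize(im[120:260,260:445],None,fx=4,fy=4,interpolation=cv2.INTER_CUBIC)
a=(255*np.clip(a/255.,0,1)**.5).astype(np.uint8)
cv2.imwrite('pics/m2.png',a)
```

```text
(no output)
```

View pics/m2.png

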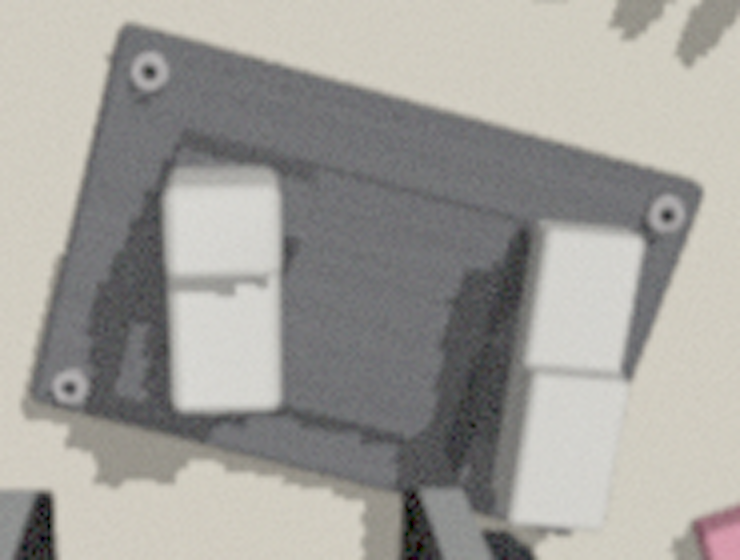

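The short piece spans crop (165–280, 170–412) and stands upright in the image. The long one spans (512–645, 222–527). The wall end is still hidden under the foam.

Run:
```python
from h import *
c=load('wrist1')
w=lambda p,z:ray(c,(p[0]/4+260,p[1]/4+120),z)[:2]
def fit(loc,pts,name):
    A=[];b=[]
    for (x,y),q in zip(loc,pts): A+=[[x,-y,1,0],[y,x,0,1]]; b+=list(q)
    s,r,_,_=np.linalg.lstsq(np.array(A),np.array(b),rcond=None); print(name,np.round(s[2:],4),np.degrees(np.arctan2(s[1],s[0])),np.hypot(s[0],s[1]),r)
m=1e-3
# +x end is image up; image left=+y
fit([(26*m,12*m),(26*m,-12*m),(-26*m,12*m),(-26*m,-12*m)],[w((165,182),.067),w((278,178),.067),w((178,412),.060),w((280,408),.060)],'short')
fit([(33*m,11*m),(33*m,-11*m),(-33*m,11*m),(-33*m,-11*m)],[w((540,222),.054),w((645,235),.054),w((512,520),.062),w((605,527),.062)],'long')
fit([(50*m,75*m),(50*m,-75*m),(-50*m,75*m)],[w((123,25),.012),w((702,187),.012),w((32,400),.012)],'plate')
print('tray corner', ray(c,(567,268),.05))
```

```text
short [0.5808 0.0433] 16.89408309621327 0.9806935019718738 [2.11664854e-06]
long [ 0.5817 -0.0347] 11.133291951662015 0.9831523243460208 [1.79153294e-06]
plate [0.576  0.0075] -0.18815759613396796 0.9695246876036424 [6.95266867e-08]
tray corner [ 0.56926128 -0.20424694  0.05      ]
```

Emit:
{"op": "jog_arm", "data": {
  "motion": [
    {"x": 2,"spin": -1.5,"z": 50,"fingers": 0},
    {"x": 2,"spin": -1.5,"z": 90,"fingers": 0},
    {"x": 2,"spin": -1.5,"z": 124,"fingers": 0},
    {"x": 2,"spin": -1.5,"z": 124,"fingers": 0},
    {"x": 2,"spin": -1.5,"z": 124,"fingers": 1},
    {"x": 2,"spin": -1.5,"z": 124,"fingers": 1},
    {"x": 2,"spin": -1.5,"z": 124,"fingers": 1},
    {"x": 2,"spin": -1.5,"z": 124,"fingers": 1}
  ]
}}

```text
validation failed for argument at $.mo...
```

Emit:
{"op": "jog_arm", "data": {
  "motion": [
    {"x": 2,"y": 0,"z": 50,"spin": -1.5,"fingers": 0},
    {"x": 2,"y": 0,"z": 90,"spin": -1.5,"fingers": 0},
    {"x": 2,"y": 0,"z": 124,"spin": -1.5,"fingers": 0},
    {"x": 2,"y": 0,"z": 124,"spin": -1.5,"fingers": 0},
    {"x": 2,"y": 0,"z": 124,"spin": -1.5,"fingers": 1},
    {"x": 2,"y": 0,"z": 124,"spin": -1.5,"fingers": 1},
    {"x": 2,"y": 0,"z": 124,"spin": -1.5,"fingers": 1},
    {"x": 2,"y": 0,"z": 124,"spin": -1.5,"fingers": 1}
  ]
}}

```text
clock: 2.2
eef_pos: [0.5832, 0.0446, 0.0489]
tool_rot: [0.99, 0.144, 0.002, 0.0]
ft_force: [-0.1, 0.6, 5.4]
grip_width: 0.0225
grasp_force: 61.0
```

Emit:
{"op": "jog_arm", "data": {
  "motion": [
    {"x": 0,"y": 0,"z": -55,"spin": 0,"fingers": 1},
    {"x": -187,"y": 293,"z": -100,"spin": 0,"fingers": 1},
    {"x": -187,"y": 293,"z": -100,"spin": 0,"fingers": 1},
    {"x": -187,"y": 293,"z": -100,"spin": 0,"fingers": 1},
    {"x": -187,"y": 293,"z": -100,"spin": 0,"fingers": 1},
    {"x": -187,"y": 293,"z": -100,"spin": 0,"fingers": 1},
    {"x": -187,"y": 293,"z": -100,"spin": 0,"fingers": 1},
    {"x": -187,"y": 293,"z": -100,"spin": 0,"fingers": 1}
  ]
}}

```text
clock: 3.2
eef_pos: [0.485, -0.2925, 0.1478]
tool_rot: [0.99, 0.141, 0.0, 0.001]
ft_force: [-0.1, -0.8, -0.8]
grip_width: 0.0224
grasp_force: 60.4
```

Run:
```python
from h import *
c=snap('wrist','wrist2'); s=snap('scene','scene2'); snap('side','side2')
w=cv2.imread('pics/wrist2.png'); s=cv2.imread('pics/scene2.png')
m=np.zeros((600,800,3),np.uint8); m[:375,:600]=cv2.resize(w,(600,375)); m[375:595,:400]=cv2.resize(s[160:270,200:400],(400,220))[:220]
v=cv2.imread('pics/side2.png')[150:325,260:380]; m[375:600,405:560]=cv2.resize(v,(155,225))
cv2.imwrite('pics/m3.png',m)
```

```text
(no output)
```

View pics/m3.png

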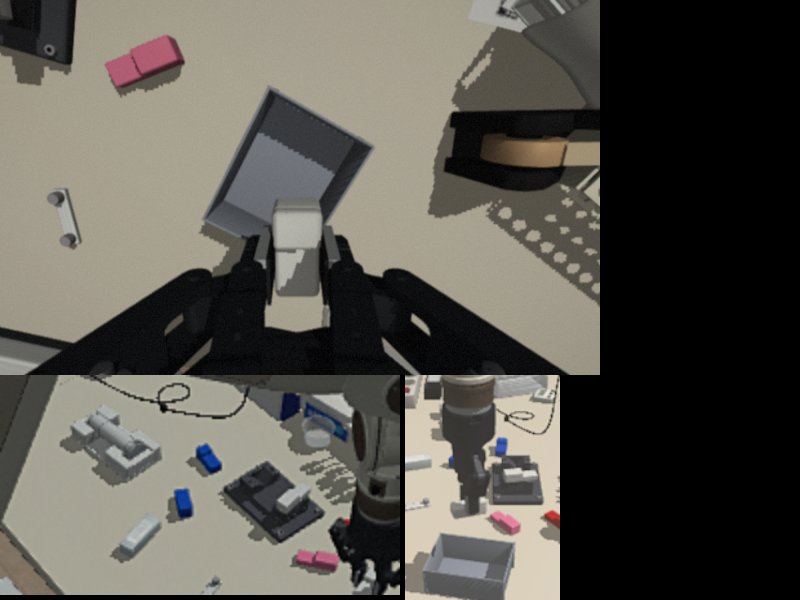

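The held offcut is at (297,245). The tray rim corners are at (270,88), (372,148) and (203,220) in the shrunken wrist picture.

Run:
```python
from h import *
c=load('wrist2'); P=[ray(c,(x*16/15,y*16/15),.05)[:2] for x,y in((270,88),(372,148),(203,220))]
print(np.round(P,3), np.linalg.norm(P[0]-P[1]),np.linalg.norm(P[0]-P[2]),(P[1]+P[2])/2)
```

```text
[[ 0.557 -0.251]
 [ 0.535 -0.344]
 [ 0.433 -0.223]] 0.09479119559576347 0.1267703949287657 [ 0.48388794 -0.28305572]
```

Emit:
{"op": "jog_arm", "data": {
  "motion": [
    {"x": 21,"y": 1,"z": 20,"spin": -61,"fingers": 1},
    {"x": 21,"y": 1,"z": 40,"spin": -61,"fingers": 1},
    {"x": 21,"y": 1,"z": 40,"spin": -61,"fingers": 1},
    {"x": 21,"y": 1,"z": 40,"spin": -61,"fingers": 1},
    {"x": 21,"y": 1,"z": 40,"spin": -61,"fingers": 1},
    {"x": 21,"y": 1,"z": 40,"spin": -61,"fingers": 1},
    {"x": 21,"y": 1,"z": 80,"spin": -61,"fingers": 1},
    {"x": 21,"y": 1,"z": 130,"spin": -61,"fingers": 1}
  ]
}}

```text
clock: 4.35
eef_pos: [0.5083, -0.2835, 0.0177]
tool_rot: [0.779, 0.627, 0.001, 0.002]
ft_force: [0.1, 0.5, -0.7]
grip_width: 0.0221
grasp_force: 60.4
```

Emit:
{"op": "jog_arm", "data": {
  "motion": [
    {"x": 0,"y": 0,"z": 0,"spin": 0,"fingers": 0.25},
    {"x": 0,"y": 0,"z": 0,"spin": 0,"fingers": 0.25},
    {"x": 0,"y": 0,"z": -60,"spin": 0,"fingers": 0.25},
    {"x": 0,"y": 0,"z": -110,"spin": 0,"fingers": 0.25}
  ]
}}

```text
clock: 4.85
eef_pos: [0.5078, -0.2849, 0.1318]
tool_rot: [0.78, 0.626, 0.001, 0.002]
ft_force: [1.4, -0.4, 0.2]
grip_width: 0.0319
grasp_force: 0.0
```

Run:
```python
from h import *
c=snap('wrist','wrist3'); o=readout.get_obs(); print({k:np.round(o[k],3) for k in('joint_pos','eef_pos','tool_rot','grip_width')})
# foam present? white pixels projected around tray spot
pts=[[.5055+a,-.288+b,.02] for a in(-.01,0,.01) for b in(-.02,0,.02)]
for p in proj(c,pts): print(p.round(), c['pixels'][int(p[1])%400,int(p[0])%640])
```

```text
{'joint_pos': array([-0.511,  0.449,  0.061,  1.166,  0.   ,  1.277]), 'eef_pos': array([ 0.511, -0.287,  0.14 ]), 'tool_rot': array([0.78 , 0.626, 0.003, 0.008]), 'grip_width': np.float64(0.032)}
[308. 222.] [157 155 146]
[303. 200.] [174 175 167]
[298. 178.] [128 124 119]
[320. 219.] [175 174 167]
[315. 198.] [180 177 171]
[309. 175.] [181 178 171]
[331. 217.] [51 54 58]
[326. 195.] [56 60 60]
[321. 173.] [184 182 174]
```

Emit:
{"op": "jog_arm", "data": {
  "motion": [
    {"x": 260,"y": 14,"z": 0,"spin": 67,"fingers": 0},
    {"x": 260,"y": 14,"z": 0,"spin": 67,"fingers": 0},
    {"x": 260,"y": 14,"z": 0,"spin": 67,"fingers": 0},
    {"x": 260,"y": 14,"z": 0,"spin": 67,"fingers": 0},
    {"x": 260,"y": 14,"z": 0,"spin": 67,"fingers": 0},
    {"x": 260,"y": 14,"z": 0,"spin": 67,"fingers": 0},
    {"x": 260,"y": 14,"z": 0,"spin": 67,"fingers": 0},
    {"x": 260,"y": 14,"z": 0,"spin": 67,"fingers": 0}
  ]
}}

```text
clock: 5.9
eef_pos: [0.5776, -0.0333, 0.1299]
tool_rot: [0.996, 0.092, 0.002, 0.0]
ft_force: [-0.0, 0.2, 0.5]
grip_width: 0.0423
grasp_force: 0.0
```

Run:
```python
from h import *
c=snap('wrist','wrist4'); o=readout.get_obs(); print({k:np.round(o[k],3) for k in('joint_pos','eef_pos','tool_rot','grip_width')})
im=np.array(c['pixels'])[:,:,::-1].copy()
a=np.radians(10.5); R=np.array([[np.cos(a),-np.sin(a)],[np.sin(a),np.cos(a)]])
def box(x0,x1,y,z):
    q=[list(np.array([.5817,-.0347])+R@np.array(p))+[z] for p in((x0,-y),(x1,-y),(x1,y),(x0,y))]
    cv2.polylines(im,[proj(c,q).astype(int)],True,(0,0,255),1)
box(-.033,.003,.011,.062); box(.003,.033,.011,.054)
cv2.imwrite('pics/w4.png',cv2.convertScaleAbs(im,alpha=1.6,beta=10))
```

```text
{'joint_pos': array([-0.058,  0.452,  0.037,  1.153,  0.   ,  2.898]), 'eef_pos': array([ 0.577, -0.033,  0.129]), 'tool_rot': array([0.996, 0.093, 0.002, 0.   ]), 'grip_width': np.float64(0.043)}
```

View pics/w4.png

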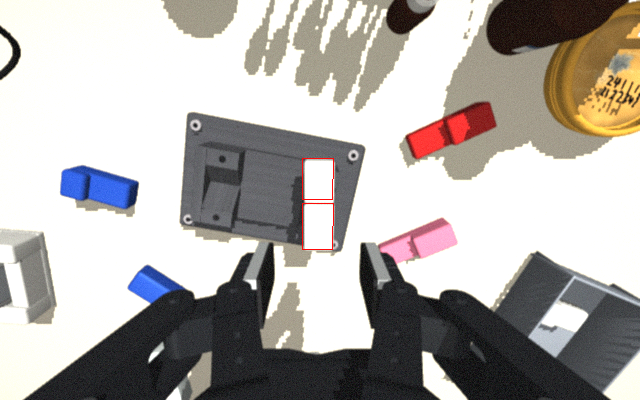

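The predicted outline (red) matches the long offcut at (318,204). The short one lies in the tray at (565,315), and the V at the +y end is now visible at (222,185).

Emit:
{"op": "jog_arm", "data": {
  "motion": [
    {"x": 0,"y": 2,"z": 40,"spin": 0,"fingers": 0},
    {"x": 0,"y": 2,"z": 80,"spin": 0,"fingers": 0},
    {"x": 0,"y": 2,"z": 80,"spin": 0,"fingers": 0},
    {"x": 0,"y": 2,"z": 80,"spin": 0,"fingers": 1},
    {"x": 0,"y": 2,"z": 80,"spin": 0,"fingers": 1},
    {"x": 0,"y": 2,"z": 80,"spin": 0,"fingers": 1},
    {"x": 0,"y": 2,"z": 80,"spin": 0,"fingers": 1},
    {"x": 0,"y": 2,"z": 0,"spin": 0,"fingers": 1}
  ]
}}

```text
clock: 6.95
eef_pos: [0.5726, -0.0354, 0.1062]
tool_rot: [0.996, 0.092, -0.005, -0.001]
ft_force: [0.9, -0.2, -0.6]
grip_width: 0.0203
grasp_force: 60.3
```

Emit:
{"op": "jog_arm", "data": {
  "motion": [
    {"x": -157,"y": 218,"z": 0,"spin": -67,"fingers": 1},
    {"x": -157,"y": 218,"z": 0,"spin": -67,"fingers": 1},
    {"x": -157,"y": 218,"z": 0,"spin": -67,"fingers": 1},
    {"x": -157,"y": 218,"z": 0,"spin": -67,"fingers": 1},
    {"x": -157,"y": 218,"z": 0,"spin": -67,"fingers": 1},
    {"x": -157,"y": 218,"z": 0,"spin": -67,"fingers": 1},
    {"x": -157,"y": 218,"z": 0,"spin": -67,"fingers": 1},
    {"x": -157,"y": 218,"z": 0,"spin": -67,"fingers": 1}
  ]
}}

```text
clock: 7.95
eef_pos: [0.462, -0.2789, 0.1103]
tool_rot: [0.78, 0.625, 0.0, 0.0]
ft_force: [-0.2, 0.5, -1.2]
grip_width: 0.0195
grasp_force: 60.3
```

Run:
```python
from h import *
o=readout.get_obs(); print({k:np.round(o[k],4) for k in('joint_pos','eef_pos','tool_rot','grip_width')})
c=snap('scene','scene5')
```

```text
{'joint_pos': array([-0.5432,  0.3992, -0.0992,  1.0717,  0.    ,  1.2474]), 'eef_pos': array([ 0.462 , -0.2789,  0.1103]), 'tool_rot': array([7.804e-01, 6.253e-01, 1.000e-04, 3.000e-04]), 'grip_width': np.float64(0.0195)}
```

Emit:
{"op": "jog_arm", "data": {
  "motion": [
    {"x": 0,"y": 0,"z": 45,"spin": 0,"fingers": 1},
    {"x": 0,"y": 0,"z": 90,"spin": 0,"fingers": 1},
    {"x": 0,"y": 0,"z": 90,"spin": 0,"fingers": 1},
    {"x": 0,"y": 0,"z": 90,"spin": 0,"fingers": 0.25},
    {"x": 0,"y": 0,"z": 90,"spin": 0,"fingers": 0.25},
    {"x": 0,"y": 0,"z": 90,"spin": 0,"fingers": 0.25},
    {"x": 0,"y": 0,"z": 40,"spin": 0,"fingers": 0.25},
    {"x": 0,"y": 0,"z": -20,"spin": 0,"fingers": 0.25}
  ]
}}

```text
clock: 9.0
eef_pos: [0.4611, -0.2782, 0.1306]
tool_rot: [0.78, 0.626, -0.0, -0.001]
ft_force: [1.2, -0.4, -0.8]
grip_width: 0.0319
grasp_force: 0.0
```

Run:
```python
from h import *
c=load('wrist1')
for p in((143,217),(133,297)): print('corner',ray(c,p,.034).round(4))
a=ray(c,(5,248),.031+.0);b=ray(c,(90,262),.031); print('axis',a.round(4),b.round(4),np.degrees(np.arctan2(*(a-b)[[1,0]])))
c=camera('wrist'); im=c['pixels']
c=load('scene0');
g=cv2.cvtColor(c['pixels'],cv2.COLOR_RGB2GRAY)
```

```text
corner [0.5089 0.1939 0.034 ]
corner [0.418  0.1947 0.034 ]
axis [0.4391 0.3234 0.031 ] [0.4452 0.2416 0.031 ] 94.24186460464846
```

Emit:
{"op": "jog_arm", "data": {
  "motion": [
    {"x": 503,"y": -128,"z": -80,"spin": -12,"fingers": -0.3},
    {"x": 503,"y": -128,"z": -80,"spin": -12,"fingers": -0.3},
    {"x": 503,"y": -128,"z": -80,"spin": -12,"fingers": -0.3},
    {"x": 503,"y": -128,"z": -80,"spin": -12,"fingers": -0.3},
    {"x": 503,"y": -128,"z": -80,"spin": -12,"fingers": -0.3},
    {"x": 503,"y": -128,"z": -80,"spin": -12,"fingers": -0.3},
    {"x": 503,"y": -128,"z": -80,"spin": -12,"fingers": -0.3},
    {"x": 503,"y": -128,"z": -80,"spin": -12,"fingers": -0.3}
  ]
}}

```text
clock: 10.05
eef_pos: [0.4466, 0.2174, 0.2073]
tool_rot: [0.71, 0.704, 0.001, 0.001]
ft_force: [1.3, 0.2, 1.0]
grip_width: 0.0554
grasp_force: 0.0
```

Run:
```python
from h import *
c=snap('wrist','wrist6'); snap('scene','scene6'); snap('side','side6'); o=readout.get_obs(); print({k:np.round(o[k],4) for k in('clock','joint_pos','eef_pos','tool_rot','grip_width')})
m=np.zeros((600,800,3),np.uint8); m[:400,:640]=cv2.imread('pics/wrist6.png')
v=cv2.imread('pics/wrist4.png')[100:260,170:370]; v=(255*(v/255.)**.45).astype(np.uint8); m[360:600,500:800]=cv2.resize(v,(300,240),interpolation=cv2.INTER_CUBIC)
s=cv2.imread('pics/scene6.png')[190:315,290:420]; m[400:600,:208]=cv2.resize(s,(208,200),interpolation=cv2.INTER_CUBIC)
s=cv2.imread('pics/side6.png')[200:330,265:385]; m[400:600,212:397]=cv2.resize(s,(185,200),interpolation=cv2.INTER_CUBIC)
cv2.imwrite('pics/m6.png',m)
```

```text
{'clock': np.float64(10.2), 'joint_pos': array([ 4.5480e-01,  2.4480e-01, -5.3400e-02,  1.2696e+00,  1.0000e-04,
        2.0285e+00]), 'eef_pos': array([0.4467, 0.2185, 0.2071]), 'tool_rot': array([7.081e-01, 7.061e-01, 1.500e-03, 5.000e-04]), 'grip_width': np.float64(0.0552)}
```

View pics/m6.png

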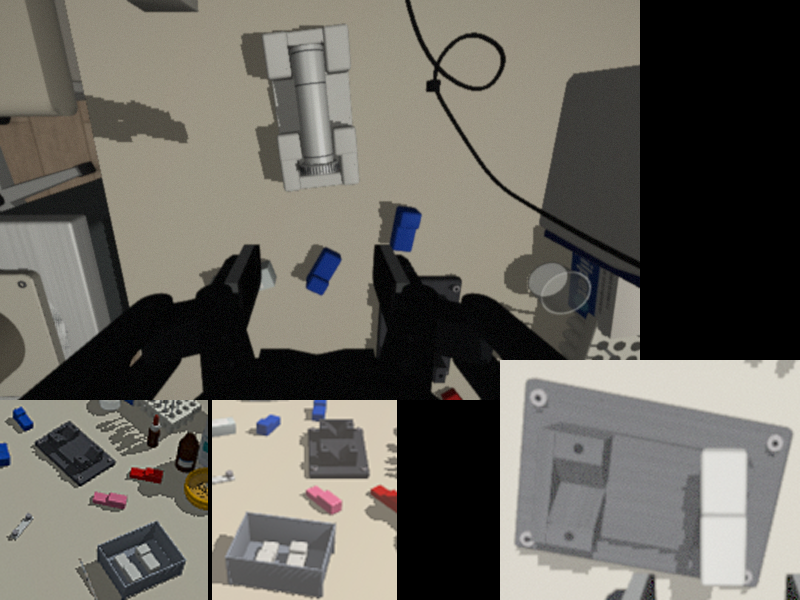

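Both offcuts lie in the tray. The tube lies in the packing from its plain end at (310,45) to the ring at (319,165). In the V-block crop a strip at (552,485) seems to close the V at the +y end, and I check this with numbers.

Run:
```python
from h import *
c=load('wrist6')
P=[ray(c,p,.034)[:2] for p in((347,24),(264,34),(357,184),(286,190))]
print(np.round(P,4)); print('mid',np.mean(P,0))
loc=np.array([(40,76),(-40,76),(40,-76),(-40,-76)])*1e-3
A=[];b=[]
for (x,y),q in zip(loc,P): A+=[[x,-y,1,0],[y,x,0,1]]; b+=list(q)
s=np.linalg.lstsq(np.array(A),np.array(b),rcond=None)[0]; print(s[2:],np.degrees(np.arctan2(s[1],s[0])),np.hypot(*s[:2]))
g=cv2.cvtColor(c['pixels'],cv2.COLOR_RGB2GRAY).astype(int)
for r in(60,90,105,120,140): print(r,g[r,285:345:2])
e=load('wrist4'); ge=cv2.cvtColor(e['pixels'],cv2.COLOR_RGB2GRAY).astype(int)
for xo in(-.024,0,.024):
  L=[(.5755+xo,.0077+y*1e-3,.042) for y in range(80,10,-2)]; q=proj(e,L); print('x',xo,[(y,int(ge[int(v),int(u)])) for y,(u,v) in zip(range(80,10,-2),q)])
```

```text
[[0.475  0.3589]
 [0.3999 0.3515]
 [0.4883 0.2104]
 [0.4143 0.2047]]
mid [0.44435118 0.28136842]
[0.44435118 0.28136842] 5.283756688663479 0.9671179943016998
60 [167 161  87  62  71  80  94 115 134 153 161 167 176 178 179 167 152 150
 132 108  66 126 161 159 161 163 161 163 165 166]
90 [ 88  83  89  92  89  74  68  86  99 115 136 155 162 168 179 188 186 166
 152 145 129 156 165 167 163 164 162 167 165 165]
105 [ 89  81  84  86  86  84  74  70  86 101 118 140 158 161 170 189 192 187
 163 153 140 126 158 164 169 165 167 163 162 164]
120 [ 84  86  89  85  86  84  91  69  76  91 101 124 144 151 162 176 193 199
 187 160 150 133 120 122 155 159 156 158 160 169]
140 [160 162 165 163 165 162 168 124  60  71  88  98 115 137 152 161 171 195
 198 187 165 152 137 102  75 139 162 163 161 163]
x -0.024 [(80, 173), (78, 178), (76, 176), (74, 172), (72, 179), (70, 178), (68, 177), (66, 177), (64, 175), (62, 176), (60, 105), (58, 63), (56, 58), (54, 69), (52, 61), (50, 58), (48, 61), (46, 58), (44, 66), (42, 68), (40, 62), (38, 65), (36, 61), (34, 22), (32, 17), (30, 59), (28, 64), (26, 62), (24, 64), (22, 66), (20, 24), (18, 32), (16, 62), (14, 57), (12, 51)]
x 0 [(80, 176), (78, 174), (76, 177), (74, 178), (72, 176), (70, 174), (68, 175), (66, 179), (64, 178), (62, 179), (60, 106), (58, 60), (56, 64), (54, 62), (52, 56), (50, 59), (48, 60), (46, 65), (44, 17), (42, 18), (40, 55), (38, 54), (36, 54), (34, 62), (32, 63), (30, 62), (28, 56), (26, 57), (24, 57), (22, 60), (20, 52), (18, 33), (16, 36), (14, 59), (12, 60)]
x 0.024 [(80, 178), (78, 174), (76, 175), (74, 173), (72, 175), (70, 178), (68, 179), (66, 172), (64, 178), (62, 176), (60, 113), (58, 59), (56, 59), (54, 58), (52, 50), (50, 58), (48, 58), (46, 57), (44, 51), (42, 60), (40, 60), (38, 61), (36, 59), (34, 18), (32, 18), (30, 35), (28, 59), (26, 58), (24, 60), (22, 65), (20, 21), (18, 22), (16, 52), (14, 55), (12, 54)]
```

The brightness profile doesn't settle it. The V is free now, so I go back over it for one clear look.

Emit:
{"op": "jog_arm", "data": {
  "motion": [
    {"x": -270,"y": 128,"z": 40,"spin": 0,"fingers": -0.3},
    {"x": -270,"y": 128,"z": 40,"spin": 0,"fingers": -0.3},
    {"x": -270,"y": 128,"z": 40,"spin": 0,"fingers": -0.3},
    {"x": -270,"y": 128,"z": 40,"spin": 0,"fingers": -0.3},
    {"x": -270,"y": 128,"z": 40,"spin": 0,"fingers": -0.3},
    {"x": -270,"y": 128,"z": 40,"spin": 0,"fingers": -0.3}
  ]
}}

```text
clock: 10.95
eef_pos: [0.5722, -0.0609, 0.1651]
tool_rot: [0.713, 0.701, -0.001, -0.0]
ft_force: [0.3, 1.3, 0.1]
grip_width: 0.056
grasp_force: 0.0
```

Run:
```python
from h import *
c=snap('wrist','wrist7'); o=readout.get_obs(); print({k:np.round(o[k],4) for k in('clock','joint_pos','eef_pos','tool_rot')})
def gm(f): return (255*(cv2.imread(f)/255.)**.5).astype(np.uint8)
def px(n,f):
    q=proj(load(n),[(.576+a,.0075+b,h) for a in(-.055,.055) for b in(-.085,.085) for h in(0,.045)]); a=q.min(0).astype(int); b=q.max(0).astype(int); a=np.maximum(a,0); print(n,a,b); r=gm('pics/%s.png'%n)[a[1]:b[1],a[0]:b[0]]; k=min(f[0]/r.shape[1],f[1]/r.shape[0]); print('scale',k); return cv2.resize(r,None,fx=k,fy=k,interpolation=cv2.INTER_CUBIC)
m=np.zeros((600,800,3),np.uint8)
for n,f,(X,Y) in(('wrist7',(480,600),(0,0)),('side6',(310,290),(485,0)),('scene6',(310,300),(485,295))):
    r=px(n,f); m[Y:Y+r.shape[0],X:X+r.shape[1]]=r
cv2.imwrite('pics/m7.png',m)
```

```text
{'clock': np.float64(11.0), 'joint_pos': array([-0.1025,  0.4231,  0.0907,  1.2397, -0.    ,  1.4823]), 'eef_pos': array([ 0.5716, -0.0588,  0.1654]), 'tool_rot': array([ 7.121e-01,  7.021e-01, -4.000e-04, -5.000e-04])}
wrist7 [243   0] [395 210]
scale 2.857142857142857
side6 [325 205] [370 253]
scale 6.041666666666667
scene6 [308 193] [366 247]
scale 5.344827586206897
```

View pics/m7.png

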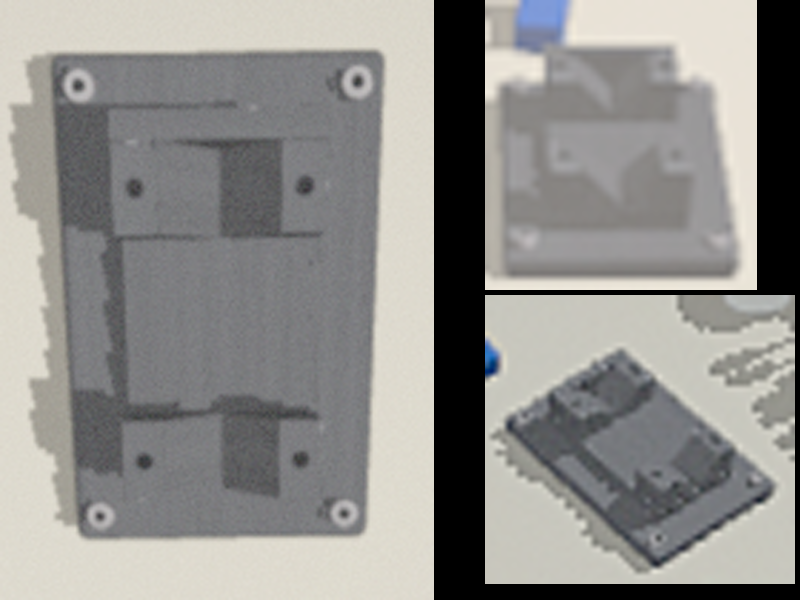

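The wrist crop shows the wall as a strip at (220,122), so it closes the V at the +y end. The slot lies between rows 237 and 415, and the V's right flank spans columns 220–280. The tube must go in with its ring towards -y, as it lies now.

Run:
```python
from h import *
c=load('wrist7'); k=2.857142857
f=lambda x,y,z:ray(c,(x/k+243,y/k),z)[:2].round(4)
print('wall inner',f(250,140,.042),f(150,140,.042),'wall outer',f(200,104,.042),'slot',f(200,237,.042),f(200,413,.042))
print('block left',f(109,110,.042),f(122,470,.042),'Vedge+',f(281,150,.042),f(281,235,.042),f(279,497,.042),'apex',f(219,160,.025),f(220,235,.025),f(223,485,.025))
print('plate',[f(*p,.012) for p in((54,56),(383,52),(80,537),(364,535))])
# tube axis from wrist6: edges at rows -> axis points (z .031 tangency approx)
c=load('wrist6')
for r,(a,b) in((60,(288,326)),(105,(297,328)),(140,(299,334))): print(r,ray(c,((a+b)/2,r),.033)[:2].round(4), ray(c,(a,r),.033)[:2].round(4), ray(c,(b,r),.033)[:2].round(4))
o=readout.get_obs(); print(o['eef_pos'])
```

```text
wall inner [0.584  0.0522] [0.557  0.0526] wall outer [0.5707 0.0612] slot [0.57   0.0278] [ 0.5691 -0.0208]
block left [0.5463 0.0601] [ 0.5453 -0.0373] Vedge+ [0.5924 0.0496] [0.5926 0.028 ] [ 0.5924 -0.0464] apex [0.5758 0.0496] [0.5758 0.0293] [ 0.5757 -0.0459]
plate [array([0.5279, 0.0802]), array([0.6244, 0.0796]), array([ 0.5268, -0.0659]), array([ 0.6237, -0.0668])]
60 [0.4384 0.3295] [0.4208 0.3297] [0.4561 0.3294]
105 [0.443  0.2894] [0.428  0.2895] [0.458  0.2893]
140 [0.4466 0.2559] [0.4291 0.256 ] [0.4641 0.2557]
[ 0.57160686 -0.05882971  0.16542685]
```

Emit:
{"op": "jog_arm", "data": {
  "motion": [
    {"x": 335,"y": -128,"z": 30,"spin": -6,"fingers": -0.3},
    {"x": 335,"y": -128,"z": 30,"spin": -6,"fingers": -0.3},
    {"x": 335,"y": -128,"z": 30,"spin": -6,"fingers": -0.3},
    {"x": 335,"y": -128,"z": 30,"spin": -6,"fingers": -0.3},
    {"x": 335,"y": -128,"z": 30,"spin": -6,"fingers": -0.3},
    {"x": 335,"y": -128,"z": 30,"spin": -6,"fingers": -0.3},
    {"x": 335,"y": -128,"z": 50,"spin": -6,"fingers": -0.3},
    {"x": 335,"y": -128,"z": 50,"spin": -6,"fingers": -0.3}
  ]
}}

```text
clock: 12.0
eef_pos: [0.4447, 0.2803, 0.1151]
tool_rot: [0.671, 0.741, -0.002, -0.0]
ft_force: [-0.5, -0.2, 0.7]
grip_width: 0.0555
grasp_force: 0.0
```

Emit:
{"op": "jog_arm", "data": {
  "motion": [
    {"x": 0,"y": 0,"z": 0,"spin": 0,"fingers": -0.3},
    {"x": 0,"y": 0,"z": 0,"spin": 0,"fingers": -0.3}
  ]
}}

```text
clock: 12.25
eef_pos: [0.4478, 0.28, 0.117]
tool_rot: [0.673, 0.74, 0.001, 0.0]
ft_force: [-0.7, -0.2, 0.3]
grip_width: 0.0552
grasp_force: 0.0
```

Run:
```python
from h import *
c=snap('wrist','wrist8'); o=readout.get_obs(); print({k:np.round(o[k],4) for k in('clock','joint_pos','eef_pos','tool_rot')}); print('ang',2*np.degrees(np.arctan2(o['tool_rot'][1],o['tool_rot'][0])))
g=cv2.cvtColor(np.array(c['pixels']),cv2.COLOR_RGB2GRAY).astype(int)
# expected tube edges
a=np.radians(5.5); O=np.array([.4438,.2815])
for y in(-.02,0,.02,.04):
    p=[list(O+[np.cos(a)*x-np.sin(a)*y,np.sin(a)*x+np.cos(a)*y])+[.031] for x in(-.015,.015)]; q=proj(c,p); r=int(q[:,1].mean()); print(y,q.round(1).tolist(),g[r,int(q[0,0])-14:int(q[1,0])+16:3] if r<400 else '')
```

```text
{'clock': np.float64(12.3), 'joint_pos': array([ 0.5587,  0.3716, -0.1224,  1.0753,  0.    ,  2.0347]), 'eef_pos': array([0.4478, 0.28  , 0.1169]), 'tool_rot': array([6.728e-01, 7.398e-01, 7.000e-04, 2.000e-04])}
ang 95.42850149421069
-0.02 [[293.5, 225.8], [331.9, 225.8]] [153 156 155 156  81  64  81  97 111 129 147 156 181 193 193 165 150 126
  66 114 154 155 156]
0 [[292.9, 201.4], [332.2, 201.3]] [ 83  87  83  86  87  69  79 101 112 129 144 152 178 193 197 170 153 133
 131 164 162 161 161 167]
0.02 [[292.2, 175.8], [332.6, 175.7]] [ 84  85  82  85  89  70  86 101 116 134 147 156 180 194 197 168 155 139
 134 163 161 163 166 161]
0.04 [[291.6, 148.8], [332.9, 148.7]] [161 163 165 160  79  69  82 104 113 135 152 159 178 193 197 181 163 147
 125  80 125 157 157 159]
```

Emit:
{"op": "jog_arm", "data": {
  "motion": [
    {"x": -2,"y": -4,"z": 45,"spin": 0,"fingers": -0.3},
    {"x": -2,"y": -4,"z": 85,"spin": 0,"fingers": -0.3},
    {"x": -2,"y": -4,"z": 105,"spin": 0,"fingers": -0.3},
    {"x": -2,"y": -4,"z": 105,"spin": 0,"fingers": -0.3},
    {"x": -2,"y": -4,"z": 105,"spin": 0,"fingers": 1},
    {"x": -2,"y": -4,"z": 105,"spin": 0,"fingers": 1},
    {"x": -2,"y": -4,"z": 105,"spin": 0,"fingers": 1},
    {"x": -2,"y": -4,"z": 105,"spin": 0,"fingers": 1}
  ]
}}

```text
clock: 13.3
eef_pos: [0.4445, 0.278, 0.0125]
tool_rot: [0.673, 0.74, 0.001, 0.001]
ft_force: [-0.4, -1.4, 7.1]
grip_width: 0.0284
grasp_force: 59.2
```

Emit:
{"op": "jog_arm", "data": {
  "motion": [
    {"x": 0,"y": 0,"z": 0,"spin": 0,"fingers": 1},
    {"x": 0,"y": 0,"z": 0,"spin": 0,"fingers": 1}
  ]
}}

```text
clock: 13.55
eef_pos: [0.4445, 0.278, 0.0124]
tool_rot: [0.673, 0.74, 0.001, 0.001]
ft_force: [-0.5, -0.9, 6.2]
grip_width: 0.0283
grasp_force: 59.2
```

Emit:
{"op": "jog_arm", "data": {
  "motion": [
    {"x": 0,"y": 0,"z": -20,"spin": 0,"fingers": 1},
    {"x": 0,"y": 0,"z": -40,"spin": 0,"fingers": 1},
    {"x": 0,"y": 0,"z": -65,"spin": 0,"fingers": 1},
    {"x": 0,"y": 0,"z": -90,"spin": 0,"fingers": 1},
    {"x": 0,"y": 0,"z": -90,"spin": 0,"fingers": 1},
    {"x": 0,"y": 0,"z": -90,"spin": 0,"fingers": 1}
  ]
}}

```text
clock: 14.3
eef_pos: [0.4427, 0.2774, 0.1]
tool_rot: [0.672, 0.74, -0.001, -0.0]
ft_force: [-0.5, -0.4, -1.1]
grip_width: 0.0284
grasp_force: 60.5
```

Run:
```python
from h import *
o=readout.get_obs(); print({k:np.round(o[k],4) for k in('clock','eef_pos','tool_rot','ft_force','ft_torque')})
```

```text
{'clock': np.float64(14.3), 'eef_pos': array([0.4427, 0.2774, 0.1   ]), 'tool_rot': array([ 6.724e-01,  7.402e-01, -8.000e-04, -2.000e-04]), 'ft_force': array([-0.4937, -0.4265, -1.1196]), 'ft_torque': array([-0.009 ,  0.0014,  0.0092])}
```

Emit:
{"op": "jog_arm", "data": {
  "motion": [
    {"x": -20,"y": 7,"z": 0,"spin": 1,"fingers": 1},
    {"x": -65,"y": 23,"z": 0,"spin": 2,"fingers": 1},
    {"x": -115,"y": 40,"z": 0,"spin": 3,"fingers": 1},
    {"x": -165,"y": 58,"z": 0,"spin": 4,"fingers": 1},
    {"x": -215,"y": 75,"z": 0,"spin": 5,"fingers": 1},
    {"x": -260,"y": 91,"z": 0,"spin": 5.5,"fingers": 1},
    {"x": -290,"y": 101,"z": 0,"spin": 5.5,"fingers": 1},
    {"x": -297,"y": 104,"z": 0,"spin": 5.5,"fingers": 1}
  ]
}}

```text
clock: 15.3
eef_pos: [0.5748, -0.0098, 0.099]
tool_rot: [0.708, 0.706, -0.001, -0.001]
ft_force: [0.2, 0.0, -1.3]
grip_width: 0.0283
grasp_force: 60.5
```

Emit:
{"op": "jog_arm", "data": {
  "motion": [
    {"x": 0,"y": 0,"z": 0,"spin": 0,"fingers": 1},
    {"x": 0,"y": 0,"z": 0,"spin": 0,"fingers": 1},
    {"x": 0,"y": 0,"z": 0,"spin": 0,"fingers": 1}
  ]
}}

```text
clock: 15.68
eef_pos: [0.5749, -0.0066, 0.1009]
tool_rot: [0.706, 0.708, -0.0, -0.0]
ft_force: [-0.1, 0.1, -1.1]
grip_width: 0.0285
grasp_force: 60.5
```

Run:
```python
from h import *
c=snap('wrist','wrist9'); o=readout.get_obs(); print({k:np.round(o[k],4) for k in('clock','joint_pos','eef_pos','tool_rot','ft_force','ft_torque')}); print('ang',2*np.degrees(np.arctan2(o['tool_rot'][1],o['tool_rot'][0])))
e=o['eef_pos']; g=cv2.cvtColor(np.array(c['pixels']),cv2.COLOR_RGB2GRAY).astype(int)
for z in(.119,):
  for y in(.02,.035,.05,.0535,.054,.058):
    q=proj(c,[(e[0]+x,e[1]+y,e[2]+.0195) for x in(-.015,.015)]); r=int(q[:,1].mean()); print(y,q.round(1).tolist(),g[r,int(q[0,0])-14:int(q[1,0])+16:4])
q=proj(c,[(e[0],e[1]+y,e[2]+.0195+.015) for y in np.arange(.03,.075,.003)]); print([(round(v),int(g[int(v),int(u)])) for u,v in q if v>0])
```

```text
{'clock': np.float64(15.725), 'joint_pos': array([-1.1700e-02,  4.7250e-01, -8.7000e-03,  1.0899e+00,  1.0000e-04,
        1.5575e+00]), 'eef_pos': array([ 0.575 , -0.0067,  0.101 ]), 'tool_rot': array([ 7.065e-01,  7.077e-01, -0.000e+00, -1.000e-04]), 'ft_force': array([-0.6708, -0.539 , -1.5493]), 'ft_torque': array([ 0.0004,  0.0098, -0.0188])}
ang 90.09566934636864
0.02 [[283.3, 235.4], [354.5, 235.5]] [ 30  31  23  38  93 106 107 106 160 172 184 188 199 220 233  90  88  81
  80  72  59  22  22  64  63  61]
0.035 [[282.3, 201.4], [355.9, 201.5]] [ 64  34  37  71  92 114 131 140 158 175 185 194 198 220 234 235 234 221
 201 191 176 128  56  65  65  66]
0.05 [[281.1, 165.0], [357.3, 165.1]] [ 66  34  26  80  99 113 130 143 158 173 188 196 199 218 233 236 236 231
 207 198 193 173  65  66  69  60  66]
0.0535 [[280.8, 156.2], [357.7, 156.3]] [ 67  64  68  74  94 118 129 139 161 173 186 196 202 212 231 236 236 234
 211 199 191 176 101  68  63  68  61]
0.054 [[280.8, 154.9], [357.7, 155.0]] [ 68  48  66  73  95 113 132 140 157 173 188 199 202 214 233 234 236 235
 212 203 192 173 103  67  65  63  63]
0.058 [[280.4, 144.6], [358.2, 144.7]] [ 35  33  67  66  45  40  42  58  77 100 108 130 138 146 135 149 128 125
  85  67  70  87  88  29  68  62  60]
[(227, 208), (219, 168), (211, 212), (203, 212), (195, 214), (187, 216), (179, 217), (170, 213), (162, 218), (153, 218), (144, 151), (135, 219), (126, 62), (117, 62), (107, 35)]
```

The plain end lies about 60 mm ahead of the grasp, so I hold the tube near its y = -10. In the V the fingers would then come too close to the slot edge. I lay it back in the packing the way it came and grip it about 10 mm further forward.

Emit:
{"op": "jog_arm", "data": {
  "motion": [
    {"x": 20,"y": -9,"z": 0,"spin": -1,"fingers": 1},
    {"x": 65,"y": -30,"z": 0,"spin": -2,"fingers": 1},
    {"x": 115,"y": -52,"z": 0,"spin": -3,"fingers": 1},
    {"x": 165,"y": -75,"z": 0,"spin": -4,"fingers": 1},
    {"x": 215,"y": -98,"z": 0,"spin": -5,"fingers": 1},
    {"x": 255,"y": -116,"z": 0,"spin": -5.4,"fingers": 1},
    {"x": 280,"y": -128,"z": 0,"spin": -5.4,"fingers": 1},
    {"x": 285,"y": -130,"z": 0,"spin": -5.4,"fingers": 1}
  ]
}}

```text
clock: 16.73
eef_pos: [0.4435, 0.2796, 0.1012]
tool_rot: [0.671, 0.741, 0.0, -0.0]
ft_force: [1.1, -1.0, -1.2]
grip_width: 0.0284
grasp_force: 60.5
```

Emit:
{"op": "jog_arm", "data": {
  "motion": [
    {"x": 0,"y": 0,"z": 0,"spin": 0,"fingers": 1},
    {"x": 0,"y": 0,"z": 0,"spin": 0,"fingers": 1},
    {"x": 0,"y": 0,"z": 0,"spin": 0,"fingers": 1},
    {"x": 0,"y": 0,"z": 0,"spin": 0,"fingers": 1}
  ]
}}

```text
clock: 17.23
eef_pos: [0.4457, 0.2766, 0.101]
tool_rot: [0.674, 0.739, -0.0, 0.0]
ft_force: [0.3, 0.6, -1.7]
grip_width: 0.0285
grasp_force: 60.5
```

Run:
```python
from h import *
o=readout.get_obs(); print({k:np.round(o[k],4) for k in('clock','eef_pos','tool_rot')}); print('ang',2*np.degrees(np.arctan2(o['tool_rot'][1],o['tool_rot'][0])))
```

```text
{'clock': np.float64(17.225), 'eef_pos': array([0.4457, 0.2766, 0.101 ]), 'tool_rot': array([ 0.6735,  0.7392, -0.    ,  0.    ])}
ang 95.32151587069978
```

Emit:
{"op": "jog_arm", "data": {
  "motion": [
    {"x": 1.5,"y": -1,"z": 25,"spin": 0,"fingers": 1},
    {"x": 1.5,"y": -1,"z": 50,"spin": 0,"fingers": 1},
    {"x": 1.5,"y": -1,"z": 70,"spin": 0,"fingers": 1},
    {"x": 1.5,"y": -1,"z": 80,"spin": 0,"fingers": 1},
    {"x": 1.5,"y": -1,"z": 88,"spin": 0,"fingers": 1},
    {"x": 1.5,"y": -1,"z": 88,"spin": 0,"fingers": 1},
    {"x": 1.5,"y": -1,"z": 88,"spin": 0,"fingers": 1}
  ]
}}

```text
clock: 18.1
eef_pos: [0.4446, 0.2788, 0.0135]
tool_rot: [0.673, 0.74, 0.0, 0.0]
ft_force: [-0.3, 0.3, -0.5]
grip_width: 0.0282
grasp_force: 60.8
```

Emit:
{"op": "jog_arm", "data": {
  "motion": [
    {"x": 0,"y": 0,"z": 0,"spin": 0,"fingers": -0.2},
    {"x": 0,"y": 0,"z": 0,"spin": 0,"fingers": -0.2},
    {"x": 9,"y": 0,"z": 1,"spin": 0,"fingers": -0.2},
    {"x": 9,"y": 0,"z": 1,"spin": 0,"fingers": -0.2},
    {"x": 9,"y": 0,"z": 1,"spin": 0,"fingers": 1},
    {"x": 9,"y": 0,"z": 1,"spin": 0,"fingers": 1},
    {"x": 9,"y": 0,"z": 1,"spin": 0,"fingers": 1},
    {"x": 9,"y": 0,"z": 1,"spin": 0,"fingers": 1}
  ]
}}

```text
clock: 19.1
eef_pos: [0.4433, 0.2877, 0.0122]
tool_rot: [0.673, 0.74, 0.0, -0.0]
ft_force: [-2.2, 1.1, 3.7]
grip_width: 0.0285
grasp_force: 59.0
```

Emit:
{"op": "jog_arm", "data": {
  "motion": [
    {"x": 0,"y": 0,"z": -20,"spin": 0,"fingers": 1},
    {"x": 0,"y": 0,"z": -40,"spin": 0,"fingers": 1},
    {"x": 0,"y": 0,"z": -65,"spin": 0,"fingers": 1},
    {"x": 0,"y": 0,"z": -90,"spin": 0,"fingers": 1},
    {"x": 0,"y": 0,"z": -90,"spin": 0,"fingers": 1},
    {"x": 0,"y": 0,"z": -90,"spin": 0,"fingers": 1},
    {"x": 0,"y": 0,"z": -90,"spin": 0,"fingers": 1}
  ]
}}

```text
clock: 19.98
eef_pos: [0.4425, 0.2869, 0.1004]
tool_rot: [0.673, 0.74, -0.001, -0.0]
ft_force: [0.2, -0.6, -1.2]
grip_width: 0.0284
grasp_force: 59.8
```

Run:
```python
from h import *
c=snap('wrist','wrist10'); o=readout.get_obs(); print({k:np.round(o[k],4) for k in('clock','eef_pos','tool_rot','grip_width','ft_force','ft_torque')}); t=2*np.arctan2(o['tool_rot'][1],o['tool_rot'][0]); print('ang',np.degrees(t))
e=o['eef_pos']; g=cv2.cvtColor(np.array(c['pixels']),cv2.COLOR_RGB2GRAY).astype(int)
u=np.array([np.cos(t),np.sin(t),0]); v=np.array([np.sin(t),-np.cos(t),0])
for y in(.03,.045): print(y,[(x,int(g[int(b),int(a)])) for x,(a,b) in zip(range(-20,21,2),proj(c,[e+u*y+v*x*1e-3+[0,0,.0195] for x in range(-20,21,2)]))])
print([(y,int(g[int(b),int(a)])) for y,(a,b) in zip(range(30,72),proj(c,[e+u*y*1e-3+[0,0,.0345] for y in range(30,72)])) if b>0])
```

```text
{'clock': np.float64(20.025), 'eef_pos': array([0.4426, 0.287 , 0.1006]), 'tool_rot': array([ 6.730e-01,  7.396e-01, -1.300e-03, -3.000e-04]), 'grip_width': np.float64(0.0284), 'ft_force': array([ 0.3805, -0.2908, -1.2081]), 'ft_torque': array([ 0.0061, -0.0066,  0.0001])}
ang 95.39859545681315
0.03 [(-20, 123), (-18, 173), (-16, 146), (-14, 79), (-12, 96), (-10, 109), (-8, 130), (-6, 142), (-4, 156), (-2, 163), (0, 179), (2, 205), (4, 207), (6, 208), (8, 170), (10, 162), (12, 142), (14, 169), (16, 171), (18, 169), (20, 168)]
0.045 [(-20, 117), (-18, 173), (-16, 168), (-14, 79), (-12, 94), (-10, 111), (-8, 127), (-6, 141), (-4, 157), (-2, 165), (0, 188), (2, 206), (4, 207), (6, 201), (8, 171), (10, 163), (12, 145), (14, 163), (16, 175), (18, 173), (20, 164)]
[(30, 176), (31, 176), (32, 181), (33, 177), (34, 177), (35, 180), (36, 181), (37, 180), (38, 183), (39, 183), (40, 183), (41, 182), (42, 183), (43, 182), (44, 183), (45, 182), (46, 190), (47, 187), (48, 185), (49, 185), (50, 155), (51, 107), (52, 183), (53, 185), (54, 186), (55, 119), (56, 61), (57, 54), (58, 55), (59, 119), (60, 170), (61, 169), (62, 174), (63, 172), (64, 173), (65, 130), (66, 171), (67, 173), (68, 173), (69, 172), (70, 170), (71, 139)]
```

Emit:
{"op": "jog_arm", "data": {
  "motion": [
    {"x": -20,"y": 7,"z": 0,"spin": 1,"fingers": 1},
    {"x": -65,"y": 23,"z": 0,"spin": 2,"fingers": 1},
    {"x": -115,"y": 40,"z": 0,"spin": 3,"fingers": 1},
    {"x": -165,"y": 57,"z": 0,"spin": 4,"fingers": 1},
    {"x": -215,"y": 74,"z": 0,"spin": 5,"fingers": 1},
    {"x": -265,"y": 91,"z": 0,"spin": 5.5,"fingers": 1},
    {"x": -298,"y": 102,"z": 0,"spin": 5.5,"fingers": 1},
    {"x": -305,"y": 104,"z": 0,"spin": 5.5,"fingers": 1}
  ]
}}

```text
clock: 21.02
eef_pos: [0.5759, -0.0085, 0.1009]
tool_rot: [0.709, 0.705, -0.0, -0.0]
ft_force: [0.7, 0.8, -1.7]
grip_width: 0.0284
grasp_force: 59.8
```

Emit:
{"op": "jog_arm", "data": {
  "motion": [
    {"x": 0,"y": 0,"z": 10,"spin": 0,"fingers": 1},
    {"x": 0,"y": 0,"z": 20,"spin": 0,"fingers": 1},
    {"x": 0,"y": 0,"z": 20,"spin": 0,"fingers": 1},
    {"x": 0,"y": 0,"z": 20,"spin": 0,"fingers": 1},
    {"x": 0,"y": 0,"z": 20,"spin": 0,"fingers": 1}
  ]
}}

```text
clock: 21.65
eef_pos: [0.5759, -0.0058, 0.0824]
tool_rot: [0.707, 0.707, 0.0, 0.0]
ft_force: [-0.2, -0.6, -0.8]
grip_width: 0.0283
grasp_force: 59.8
```

Run:
```python
from h import *
c=snap('wrist','wrist11'); o=readout.get_obs(); print({k:np.round(o[k],4) for k in('clock','eef_pos','tool_rot','ft_force','ft_torque')}); t=2*np.arctan2(o['tool_rot'][1],o['tool_rot'][0]); print('ang',np.degrees(t))
e=o['eef_pos']; g=cv2.cvtColor(np.array(c['pixels']),cv2.COLOR_RGB2GRAY).astype(int)
for y in(.02,.04,): print(y,[(x,int(g[int(b),int(a)])) for x,(a,b) in zip(range(-20,21),proj(c,[e+[x*1e-3,y,.0195] for x in range(-20,21)])) if x<-11 or x>11])
print([(y,int(g[int(b),int(a)])) for y,(a,b) in zip(range(46,72),proj(c,[e+[0,y*1e-3,.0345] for y in range(46,72)])) if b>0])
# wall top in this picture, at x=-.024 off axis: profile over y
print([(y,int(g[int(b),int(a)])) for y,(a,b) in zip(range(40,70),proj(c,[(.5757+.024,y*1e-3,.042) for y in range(40,70)])) if b>0])
```

```text
{'clock': np.float64(21.7), 'eef_pos': array([ 0.5759, -0.0059,  0.0824]), 'tool_rot': array([7.075e-01, 7.067e-01, 3.000e-04, 3.000e-04]), 'ft_force': array([-0.2182,  0.6449, -1.8807]), 'ft_torque': array([0.0756, 0.0377, 0.0097])}
ang 89.93000441847633
0.02 [(-20, 38), (-19, 28), (-18, 34), (-17, 36), (-16, 37), (-15, 46), (-14, 55), (-13, 106), (-12, 109), (12, 93), (13, 36), (14, 42), (15, 34), (16, 55), (17, 66), (18, 67), (19, 71), (20, 70)]
0.04 [(-20, 37), (-19, 38), (-18, 49), (-17, 69), (-16, 66), (-15, 98), (-14, 107), (-13, 114), (-12, 121), (12, 188), (13, 179), (14, 110), (15, 68), (16, 65), (17, 68), (18, 69), (19, 71), (20, 69)]
[(46, 217), (47, 217), (48, 218), (49, 220), (50, 189), (51, 127), (52, 223), (53, 220), (54, 221), (55, 157), (56, 99), (57, 68), (58, 72), (59, 58), (60, 38), (61, 38), (62, 36), (63, 38), (64, 38), (65, 51), (66, 68), (67, 72), (68, 64), (69, 63), (70, 32), (71, 36)]
[(40, 18), (41, 17), (42, 21), (43, 24), (44, 68), (45, 72), (46, 67), (47, 69), (48, 69), (49, 68), (50, 73), (51, 70), (52, 67), (53, 59), (54, 71), (55, 71), (56, 68), (57, 67), (58, 66), (59, 66), (60, 66), (61, 45), (62, 52), (63, 69), (64, 69), (65, 67), (66, 67), (67, 66), (68, 66), (69, 74)]
```

Emit:
{"op": "jog_arm", "data": {
  "motion": [
    {"x": -1.5,"y": 0,"z": 10,"spin": 0,"fingers": 1},
    {"x": -1.5,"y": 0,"z": 25,"spin": 0,"fingers": 1},
    {"x": -1.5,"y": 0,"z": 38,"spin": 0,"fingers": 1},
    {"x": -1.5,"y": 0,"z": 46,"spin": 0,"fingers": 1},
    {"x": -1.5,"y": 0,"z": 51,"spin": 0,"fingers": 1},
    {"x": -1.5,"y": 0,"z": 53,"spin": 0,"fingers": 1},
    {"x": -1.5,"y": 0,"z": 53,"spin": 0,"fingers": 1}
  ]
}}

```text
clock: 22.58
eef_pos: [0.5759, -0.0078, 0.0292]
tool_rot: [0.708, 0.706, 0.0, 0.0]
ft_force: [0.2, 0.1, -1.0]
grip_width: 0.0286
grasp_force: 59.8
```

Emit:
{"op": "jog_arm", "data": {
  "motion": [
    {"x": 0,"y": 0,"z": 1,"spin": 0,"fingers": 1},
    {"x": 0,"y": 0,"z": 1,"spin": 0,"fingers": 1},
    {"x": 0,"y": 0,"z": 1,"spin": 0,"fingers": 1}
  ]
}}

```text
clock: 22.95
eef_pos: [0.5757, -0.0078, 0.0282]
tool_rot: [0.708, 0.706, 0.0, 0.0]
ft_force: [0.4, -1.0, -0.3]
grip_width: 0.0287
grasp_force: 59.8
```

Just above contact, so I go down further in small steps.

Emit:
{"op": "jog_arm", "data": {
  "motion": [
    {"x": 0,"y": 0,"z": 1,"spin": 0,"fingers": 1},
    {"x": 0,"y": 0,"z": 1,"spin": 0,"fingers": 1},
    {"x": 0,"y": 0,"z": 1,"spin": 0,"fingers": 1}
  ]
}}

```text
clock: 23.32
eef_pos: [0.5759, -0.0077, 0.0275]
tool_rot: [0.708, 0.706, 0.0, 0.0]
ft_force: [-0.6, -0.3, 3.7]
grip_width: 0.0283
grasp_force: 60.3
```

Emit:
{"op": "jog_arm", "data": {
  "motion": [
    {"x": 0,"y": 0,"z": 0.5,"spin": 0,"fingers": 1},
    {"x": 0,"y": 0,"z": 0.5,"spin": 0,"fingers": 1},
    {"x": 0,"y": 0,"z": 0.5,"spin": 0,"fingers": 1}
  ]
}}

```text
clock: 23.7
eef_pos: [0.576, -0.0077, 0.0274]
tool_rot: [0.708, 0.706, 0.0, 0.0]
ft_force: [-1.6, 0.3, 6.8]
grip_width: 0.0283
grasp_force: 60.6
```

Run:
```python
from h import *
o=readout.get_obs(); print({k:np.round(o[k],4) for k in('clock','eef_pos','tool_rot','ft_force','ft_torque')})
```

```text
{'clock': np.float64(23.7), 'eef_pos': array([ 0.576 , -0.0077,  0.0274]), 'tool_rot': array([7.078e-01, 7.064e-01, 4.000e-04, 4.000e-04]), 'ft_force': array([-1.5569,  0.2623,  6.8492]), 'ft_torque': array([ 0.0392,  0.4156, -0.1259])}
```

Emit:
{"op": "jog_arm", "data": {
  "motion": [
    {"x": 1,"y": -0.3,"z": -0.3,"spin": 0,"fingers": 1},
    {"x": 2,"y": -0.3,"z": -0.3,"spin": 0,"fingers": 1},
    {"x": 3,"y": -0.3,"z": -0.3,"spin": 0,"fingers": 1},
    {"x": 4,"y": -0.3,"z": -0.3,"spin": 0,"fingers": 1},
    {"x": 4,"y": -0.3,"z": -0.3,"spin": 0,"fingers": 1},
    {"x": 4,"y": -0.3,"z": -0.3,"spin": 0,"fingers": 1}
  ]
}}

```text
clock: 24.45
eef_pos: [0.576, -0.0053, 0.0273]
tool_rot: [0.708, 0.706, -0.0, 0.001]
ft_force: [-1.2, -5.0, 6.7]
grip_width: 0.0283
grasp_force: 60.4
```

Emit:
{"op": "jog_arm", "data": {
  "motion": [
    {"x": 0.5,"y": 0,"z": 0,"spin": 0,"fingers": 1},
    {"x": 1,"y": 0,"z": 0,"spin": 0,"fingers": 1},
    {"x": 1,"y": 0,"z": 0,"spin": 0,"fingers": 1},
    {"x": 1,"y": 0,"z": 0,"spin": 0,"fingers": 1}
  ]
}}

```text
clock: 24.95
eef_pos: [0.576, -0.0044, 0.0274]
tool_rot: [0.708, 0.706, -0.001, 0.002]
ft_force: [-0.7, -6.0, 5.5]
grip_width: 0.0285
grasp_force: 60.4
```

Emit:
{"op": "jog_arm", "data": {
  "motion": [
    {"x": 0.5,"y": 0,"z": 0,"spin": 0,"fingers": 1},
    {"x": 1,"y": 0,"z": 0,"spin": 0,"fingers": 1},
    {"x": 1.5,"y": 0,"z": 0,"spin": 0,"fingers": 1},
    {"x": 1.5,"y": 0,"z": 0,"spin": 0,"fingers": 1},
    {"x": 1.5,"y": 0,"z": 0,"spin": 0,"fingers": 1}
  ]
}}

```text
clock: 25.58
eef_pos: [0.576, -0.0029, 0.0273]
tool_rot: [0.708, 0.706, -0.001, 0.002]
ft_force: [-0.2, -5.1, 5.1]
grip_width: 0.0283
grasp_force: 60.4
```

Emit:
{"op": "jog_arm", "data": {
  "motion": [
    {"x": 0.5,"y": 0,"z": 0,"spin": 0,"fingers": 1},
    {"x": 1,"y": 0,"z": 0,"spin": 0,"fingers": 1},
    {"x": 1,"y": 0,"z": 0,"spin": 0,"fingers": 1},
    {"x": 1,"y": 0,"z": 0,"spin": 0,"fingers": 1}
  ]
}}

```text
clock: 26.08
eef_pos: [0.576, -0.0019, 0.0273]
tool_rot: [0.708, 0.706, -0.001, 0.002]
ft_force: [-0.2, -6.8, 4.9]
grip_width: 0.0284
grasp_force: 60.4
```

Emit:
{"op": "jog_arm", "data": {
  "motion": [
    {"x": 0.5,"y": 0,"z": 0,"spin": 0,"fingers": 1},
    {"x": 1,"y": 0,"z": 0,"spin": 0,"fingers": 1},
    {"x": 1,"y": 0,"z": 0,"spin": 0,"fingers": 1},
    {"x": 1,"y": 0,"z": 0,"spin": 0,"fingers": 1}
  ]
}}

```text
clock: 26.58
eef_pos: [0.576, -0.0014, 0.0274]
tool_rot: [0.708, 0.706, -0.001, 0.002]
ft_force: [0.0, -7.1, 5.2]
grip_width: 0.0285
grasp_force: 60.4
```

Run:
```python
from h import *
c=snap('wrist','wrist12'); o=readout.get_obs(); print({k:np.round(o[k],4) for k in('clock','eef_pos','tool_rot','ft_force','ft_torque')})
e=o['eef_pos']; g=cv2.cvtColor(np.array(c['pixels']),cv2.COLOR_RGB2GRAY).astype(int)
print([(y,int(g[int(b),int(a)])) for y,(a,b) in zip(range(46,72),proj(c,[e+[0,y*1e-3,.0338] for y in range(46,72)])) if b>0])
print([(y,int(g[int(b),int(a)])) for y,(a,b) in zip(range(40,70),proj(c,[(.5757+.024,y*1e-3,.042) for y in range(40,70)])) if b>0])
```

```text
{'clock': np.float64(26.625), 'eef_pos': array([ 0.576 , -0.0014,  0.0274]), 'tool_rot': array([ 0.7084,  0.7058, -0.0009,  0.0019]), 'ft_force': array([-0.5064, -7.5729,  6.4216]), 'ft_torque': array([-1.3551,  0.1029, -0.1559])}
[(46, 220), (47, 219), (48, 222), (49, 223), (50, 86), (51, 155), (52, 223), (53, 224), (54, 224), (55, 137), (56, 78), (57, 73), (58, 37), (59, 34), (60, 67), (61, 66), (62, 64), (63, 72), (64, 62), (65, 22), (66, 33), (67, 38), (68, 38), (69, 40), (70, 41), (71, 70)]
[(40, 18), (41, 23), (42, 19), (43, 26), (44, 63), (45, 73), (46, 71), (47, 74), (48, 70), (49, 76), (50, 76), (51, 69), (52, 73), (53, 60), (54, 74), (55, 76), (56, 73), (57, 69), (58, 71), (59, 66), (60, 73), (61, 52), (62, 20), (63, 60), (64, 69), (65, 74), (66, 70), (67, 74), (68, 69), (69, 69)]
```

Emit:
{"op": "jog_arm", "data": {
  "motion": [
    {"x": 0.5,"y": 0,"z": 0,"spin": 0,"fingers": 1},
    {"x": 1,"y": 0,"z": 0,"spin": 0,"fingers": 1},
    {"x": 1,"y": 0,"z": 0,"spin": 0,"fingers": 1},
    {"x": 1,"y": 0,"z": 0,"spin": 0,"fingers": 1}
  ]
}}

```text
clock: 27.12
eef_pos: [0.576, -0.0014, 0.0274]
tool_rot: [0.709, 0.706, -0.002, 0.003]
ft_force: [-1.3, -9.6, 5.3]
grip_width: 0.0286
grasp_force: 60.5
```

Emit:
{"op": "jog_arm", "data": {
  "motion": [
    {"x": 0.5,"y": 0,"z": 0,"spin": 0,"fingers": 1},
    {"x": 1,"y": 0,"z": 0,"spin": 0,"fingers": 1},
    {"x": 1,"y": 0,"z": 0,"spin": 0,"fingers": 1},
    {"x": 1,"y": 0,"z": 0,"spin": 0,"fingers": 1}
  ]
}}

```text
clock: 27.62
eef_pos: [0.576, -0.0014, 0.0273]
tool_rot: [0.709, 0.705, -0.002, 0.003]
ft_force: [0.2, -12.2, 6.1]
grip_width: 0.0286
grasp_force: 60.5
```

Emit:
{"op": "jog_arm", "data": {
  "motion": [
    {"x": -1.5,"y": 0,"z": 0.5,"spin": 0,"fingers": 1},
    {"x": -3,"y": 0,"z": 1,"spin": 0,"fingers": 1},
    {"x": -3,"y": 0,"z": 1,"spin": 0,"fingers": 1},
    {"x": -3,"y": 0,"z": 1,"spin": 0,"fingers": 1}
  ]
}}

```text
clock: 28.12
eef_pos: [0.576, -0.0014, 0.0273]
tool_rot: [0.708, 0.706, 0.0, 0.001]
ft_force: [-2.4, -4.5, 10.7]
grip_width: 0.0285
grasp_force: 61.1
```

Emit:
{"op": "jog_arm", "data": {
  "motion": [
    {"x": 0,"y": 0,"z": 0.4,"spin": 0,"fingers": 1},
    {"x": 0,"y": 0,"z": 0.4,"spin": 0,"fingers": 1},
    {"x": 0,"y": 0,"z": 0.4,"spin": 0,"fingers": 1},
    {"x": 0,"y": 0,"z": 0.4,"spin": 0,"fingers": 1}
  ]
}}

```text
clock: 28.62
eef_pos: [0.576, -0.0014, 0.0273]
tool_rot: [0.708, 0.706, 0.0, 0.001]
ft_force: [-3.8, -4.0, 12.7]
grip_width: 0.0283
grasp_force: 61.2
```

Run:
```python
from h import *
o=readout.get_obs(); print({k:np.round(o[k],4) for k in('clock','eef_pos','tool_rot','ft_force','ft_torque')})
```

```text
{'clock': np.float64(28.625), 'eef_pos': array([ 0.576 , -0.0014,  0.0273]), 'tool_rot': array([0.7081, 0.7061, 0.    , 0.0015]), 'ft_force': array([-3.8373, -4.0293, 12.7166]), 'ft_torque': array([-0.8643,  0.7396, -0.2188])}
```

Emit:
{"op": "jog_arm", "data": {
  "motion": [
    {"x": 0,"y": -0.5,"z": 0.2,"spin": 0,"fingers": 1},
    {"x": 0,"y": -1,"z": 0.4,"spin": 0,"fingers": 1},
    {"x": 0,"y": -1,"z": 0.4,"spin": 0,"fingers": 1},
    {"x": 0,"y": -1,"z": 0.4,"spin": 0,"fingers": 1}
  ]
}}

```text
clock: 29.12
eef_pos: [0.576, -0.0014, 0.0273]
tool_rot: [0.708, 0.706, 0.001, 0.002]
ft_force: [-1.5, -4.1, 12.9]
grip_width: 0.0283
grasp_force: 61.3
```

Run:
```python
from h import *
F=[]
for i in range(4):
    camera('wrist'); o=readout.get_obs(); F.append(np.r_[o['ft_force'],o['ft_torque']])
print(np.round(np.mean(F,0),2),np.round(np.std(F,0),2),np.round(o['tool_rot'],4),o['eef_pos'].round(4))
```

```text
[-1.98 -4.02 13.47 -0.87  0.46 -0.2 ] [0.37 0.68 0.32 0.03 0.03 0.02] [0.7081 0.7061 0.0008 0.0022] [ 0.5761 -0.0014  0.0273]
```

Emit:
{"op": "jog_arm", "data": {
  "motion": [
    {"x": 0,"y": -0.5,"z": 0.2,"spin": 0,"fingers": 1},
    {"x": 0,"y": -1,"z": 0.5,"spin": 0,"fingers": 1},
    {"x": 0,"y": -1,"z": 0.5,"spin": 0,"fingers": 1},
    {"x": 0,"y": -1,"z": 0.5,"spin": 0,"fingers": 1}
  ]
}}

```text
clock: 29.82
eef_pos: [0.5761, -0.0014, 0.0273]
tool_rot: [0.708, 0.706, 0.001, 0.003]
ft_force: [-0.3, -4.8, 14.6]
grip_width: 0.0282
grasp_force: 61.4
```

Run:
```python
from h import *
F=[]
for i in range(4):
    camera('wrist'); o=readout.get_obs(); F.append(np.r_[o['ft_force'],o['ft_torque']])
print(np.round(np.mean(F,0),2),np.round(np.std(F,0),2),np.round(o['tool_rot'],4),o['eef_pos'].round(4),o['clock'])
for n in('wrist','scene'): snap(n,n+'13')
c=load('scene13'); g=cv2.cvtColor(c['pixels'],cv2.COLOR_RGB2GRAY)
t=[(.484+a*.9755+b*.22,-.283-a*.22+b*.9755,.015) for a in(-.022,.022) for b in(-.01,0,.01)]
print([int(g[int(v),int(u)]) for u,v in proj(c,t)])
```

```text
[-1.28 -4.57 14.12 -0.89  0.25 -0.21] [0.33 0.11 0.33 0.02 0.02 0.03] [0.7081 0.7061 0.0015 0.0029] [ 0.576  -0.0014  0.0273] 30.025
[172, 171, 175, 175, 175, 117]
```

Emit:
{"op": "jog_arm", "data": {
  "motion": [
    {"x": 0,"y": -0.7,"z": 0.3,"spin": 0,"fingers": 1},
    {"x": 0,"y": -0.7,"z": 0.3,"spin": 0,"fingers": 1},
    {"x": 0,"y": -0.7,"z": 0.3,"spin": 0,"fingers": 1},
    {"x": 0,"y": -0.7,"z": 0.3,"spin": 0,"fingers": 1}
  ]
}}

```text
clock: 30.62
eef_pos: [0.5761, -0.0014, 0.0273]
tool_rot: [0.708, 0.706, 0.002, 0.003]
ft_force: [0.6, -4.4, 14.5]
grip_width: 0.0284
grasp_force: 61.4
```

Run:
```python
from h import *
F=[]
for i in range(4):
    camera('wrist'); o=readout.get_obs(); F.append(np.r_[o['ft_force'],o['ft_torque']])
m=np.mean(F,0); print(np.round(m,2),o['eef_pos'].round(4),o['grip_width'],o['clock'])
if abs(m[0])<1.5 and 14<m[2]<17: print(bot.job_done())
```

```text
[ 0.16 -4.93 14.54 -0.87  0.03 -0.17] [ 0.5761 -0.0014  0.0273] 0.028308403124011613 30.825
the job is handed in; nothing more can be done
None
```

I handed the job in at 30.8 s: both foam offcuts are in the tray, and the tube lies in the V with its plain end against the wall and the hand still pressing it down with about 14.5 N, evenly on both faces (sideways force about 0.2 N).

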